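Roll a brass plaque face up onto the bench block

TASK

The brass plaque lies face down on the bench in front of the steel bench block. Using only the fingertips as a pusher, push it against the side of the block until it tips up on edge and turns over onto the block, face up, then push it fully onto the block so that no corner overhangs, ready for stamping. Do not pick it up or carry it, leave the tools around it where they are, and finish with the hand away from it.

Things in the scene. Friction and masses are not known exactly. Their poses are not given: they have to be found in the camera images.
- plaque: Loose brass plate, 60 (x) by 80 (y) by 6 mm thick (z), about 0.2 kg, square edges. Origin at its very centre. +z comes out of the plain back (up at the start: face down on the bench, z = 0), so +z is down when face up. Starts 5 to 50 mm off the block, +x to it. Held to the block by about 10 N on its near edge, that edge clings to a slowly rising fingertip; past upright it falls onto the block.
- block: Heavy square steel bench block, fixed: it does not move when pushed. 120 mm by 120 mm (its x and y), 12 mm high, flat hard top. Origin at the centre of its underside, on the bench; +z up. The plaque lies in front of its -x side, which is the vertical face 60 mm from the origin, turned towards the robot.
- plaque_corner0 (a point): Corner of the plaque at (+30, +40) mm in the plaque's frame, half-way through the thickness.
- plaque_corner1 (a point): Corner of the plaque at (+30, -40) mm, likewise.
- plaque_corner2 (a point): Corner of the plaque at (-30, -40) mm, likewise.
- plaque_corner3 (a point): Corner of the plaque at (-30, +40) mm, likewise.
- hammer: Bystander: small chasing hammer lying flat beside the block, 195 mm long along its x, 48 mm across the head, 25 mm high. Origin on the bench under its length. Leave it.
- jar: Bystander: small round jar standing beside the work, 44 mm diameter, 52 mm tall. Origin at the centre of its underside. Leave it.
- ring_cone: Bystander: dark wooden ring cone with a ring on it, 38 mm diameter at the foot, 69 mm tall. Origin at the centre of its underside. Leave it.
- loupe: Bystander: folded steel loupe lying flat, 60 mm by 25 mm, 18 mm high; origin under its round end, the case to its +x. Leave it.
Mind the look-alikes: they are no part of the job. Of the things that look like the plaque, take the one that is farthest from the robot's base at the start.

How it is judged:
On the way:
1. the plaque stands tipped up on edge against the block (angle between plaque's own z axis and vertical between 1 and 2.2 rad and contact force between plaque and block above 0.05 N), for 0.02 s.
At the end, for the whole second after the job is handed in: The plaque lies face up (within 0.14 rad of level), at rest, flat on top of the block, with all four corners over the block's top (1.5 mm grace); the hammer, jar, ring cone and loupe are within 20 mm of where they stood (angle between plaque's own z axis and vertical above 3 rad and height (world z) of plaque between 0.0125 and 0.0175 m and x of plaque_corner0 in the frame of block between -0.0615 and 0.0615 m and y of plaque_corner0 in the frame of block between -0.0615 and 0.0615 m and x of plaque_corner1 in the frame of block between -0.0615 and 0.0615 m and y of plaque_corner1 in the frame of block between -0.0615 and 0.0615 m and x of plaque_corner2 in the frame of block between -0.0615 and 0.0615 m and y of plaque_corner2 in the frame of block between -0.0615 and 0.0615 m and x of plaque_corner3 in the frame of block between -0.0615 and 0.0615 m and y of plaque_corner3 in the frame of block between -0.0615 and 0.0615 m and linear speed of plaque below 0.02 m/s and not (distance of any of hammer, jar, ring_cone, loupe from where it was at the start of the episode above 0.02 m)); the robot touches nothing.
It fails at once if the plaque is lifted clear: its centre over 60 mm above the bench, or all four corners over 35 mm, or all four over 22 mm before it has turned over (height (world z) of plaque above 0.06 m or height (world z) of each of plaque_corner0, plaque_corner1, plaque_corner2, plaque_corner3 above 0.035 m or (height (world z) of each of plaque_corner0, plaque_corner1, plaque_corner2, plaque_corner3 above 0.022 m and angle between plaque's own z axis and vertical below 2 rad)).
It fails at once if a bystander is knocked or moved by more than 20 mm (distance of any of hammer, jar, ring_cone, loupe from where it was at the start of the episode above 0.02 m).
It also fails if it takes over 67 s, if anything falls off the work surface, if the arm or the gripper's body presses on something with over 40 N, if the wrist force passes 120 N, or if a joint passes its speed limit or range.

ROBOT

A 6-joint arm with a two-finger parallel gripper is mounted at the origin on the work surface. World frame = base frame: x ahead of the robot, y to its left, z up, the work surface at z = 0. Lengths are in m, angles in rad, forces in N, time in s.
With the tool pointing down it reaches from about 0.3 to 0.875 m from the base axis. Payload 6.4 kg.
Tool frame: the origin (TCP) lies on the centre line of the jaws, within the pads' length; the fingertips stand ctrl.tip_extent ahead of it and the grasp point (between the pads) lies 8 mm behind it (ctrl.tip_extent is the distance from the TCP to the fingertips, in m); z points along the fingers, y is the line along which they close (so a half turn about z gives the same grasp; the last joint's range is limited). The gripper opens to 85 mm and grips with 20 to 120 N. Pads are 22 mm wide; open, the fingers measure 114 mm over their backs; the gripper's body (76 mm by 85 mm) begins 54 mm behind the grasp point. The pads swing forward as they close: fully open they stand 13 mm farther back than shut.
Start: joints at [1.017, 0.181, 1.607, -0, 1.354, -0.206], TCP at [0.196, 0.541, 0.214] pointing down, gripper open.
Joint ranges: [-2.99, 2.99], [-0.89, 2.07], [0.3, 2.58], [-1.14, 4.28], [0, 2.63], [-3.12, 3.12]. Speed limits (rad/s): [2.57, 2.57, 3.01, 3.14, 3.14, 3.14].

INTERFACE

Orientations are given as a unit quaternion [w, x, y, z].
In Python, from bench import ctrl gives the robot as it stands.
- The arm moves only by the shell command python3 -m handwheel 'ROWS'. ROWS is JSON, a list of rows, each a list of 7 numbers: the turn, a rotation vector about the tool's x, y, z as a fraction of full scale, then the shift along the tool's x, y, z as a fraction of full scale, then the opening, from 0 (shut) to 1 (fully open). In form: [[rx, ry, rz, x, y, z, jaw], ...]. A call has exactly 8 rows; each row shifts and turns the commanded pose from where the row before left it, along the tool's axes as they then stand; what a row does not reach is not made up. Full scale, the value 1, is 300 mm for a shift and pi rad for a turn. A row lasts 1/10 s, in which the tool goes at most 50 mm and 8.59 degrees, less where a joint would pass 70% of its speed; a pose out of reach is approached as far as the arm can. A call with a number of a shift or a turn outside -1 to 1 is refused whole. A call with a gripper value outside its range is refused whole. The fingers move at their own pace and stop on an object; the grip force is fixed at half the most. Time passes only in rows, so rows that do not move let the fingers close, or fill a call up. It gives the time, the measured TCP pose, the force, the opening and the grip force at its end, in the units of the state.
- ctrl.get_obs(): the state, without advancing time (a new reading comes with each control period).
- ctrl.camera(name): name is "scene" or "top" or "wrist"; returns the picture (400x640x3 uint8, blue, green, red); there is no depth.
- ctrl.camera_model(name): a dict with "camera_matrix" (3x3 intrinsics, pixels), "dist_coeffs" ([k1, k2, p1, p2, k3] as OpenCV has them; the pictures are not rectified), "cam_to_world" (4x4, takes a point from camera to world coordinates). Camera axes: x right, y up, looking along -z (the intrinsics and any distortion apply to the point x, -y, -z); pixel columns grow to the right and rows downward; lengths in m; the calibration is good to about 2 mm. A picture is of the moment at which its call begins: read the wrist's pose just before it. camera_model takes no time and is no camera call; for the wrist camera it gives the pose at the moment of the call.
- ctrl.hand_in(): hands the job in; it is judged then, once.
The state is a dict: "time_s": time; "q": joint angles; "dq": joint speeds; "joint_efforts": joint torques, N m; "eef_pos": TCP position; "eef_rot": TCP orientation; "wrist_force": force on the tool from outside, world axes, zero at the start; "torque": the same for the moment, N m; "opening": opening from 0.0 (shut) to 1.0 (fully open); "grasp_force": force on a finger pad.
Only numpy, scipy, OpenCV 4.12 (cv2) and the standard library are available. Lean on these libraries where they do the work, as an engineer would, in place of code of your own. Each camera call takes 0.05 s, during which the arm holds its last target. There are 200 camera calls.

## Working session

There is one attempt and no reset: what is moved stays moved. The work goes in short steps, Python scripts to look and compute and a shell command to move; the robot and the scene stay as the last step left them, time stands still between calls to the robot, and variables do not carry over. Pictures are saved under pics/ and viewed, at most 10 in all, crops included, and the job is handed in when it is done.

```bash
ls; mkdir -p pics; python3 - <<'E'
from bench import ctrl
import cv2
o=ctrl.get_obs(); print({k:o[k] for k in('time_s','eef_pos','eef_rot','opening','wrist_force')},ctrl.tip_extent)
for n in('top','scene'):
    cv2.imwrite(f'pics/{n}0.png',ctrl.camera(n)); m=ctrl.camera_model(n); print(m)
E
```

```text
pics
{'time_s': 0.0, 'eef_pos': array([0.19563519, 0.54007102, 0.21317761]), 'eef_rot': array([-3.37462722e-04,  1.73027875e-01,  9.84916527e-01, -8.22226313e-04]), 'opening': 1.0027084416896017, 'wrist_force': array([-0.24034599,  0.34145674,  0.17252502])} 0.011
{'camera_matrix': array([[502.62667121,   0.        , 318.18628131],
       [  0.        , 502.62667121, 195.40183951],
       [  0.        ,   0.        ,   1.        ]]), 'dist_coeffs': array([-0.11484669,  0.        ,  0.        ,  0.        ,  0.        ]), 'cam_to_world': array([[-0.02550854,  0.99839554, -0.05055348,  0.49485868],
       [-0.99960585, -0.02606722, -0.01042287,  0.00843119],
       [-0.01172393,  0.05026768,  0.99866697,  1.22265853],
       [ 0.        ,  0.        ,  0.        ,  1.        ]])}
{'camera_matrix': array([[492.57953009,   0.        , 323.19256677],
       [  0.        , 492.57953009, 209.84198287],
       [  0.        ,   0.        ,   1.        ]]), 'dist_coeffs': array([-0.08025353,  0.        ,  0.        ,  0.        ,  0.        ]), 'cam_to_world': array([[ 0.8506608 , -0.31112799,  0.42376359,  0.98110334],
       [ 0.52571138,  0.50046496, -0.68786799, -0.66434825],
       [ 0.00193616,  0.80791967,  0.58928945,  0.63934282],
       [ 0.        ,  0.        ,  0.        ,  1.        ]])}
```

View pics/top0.png

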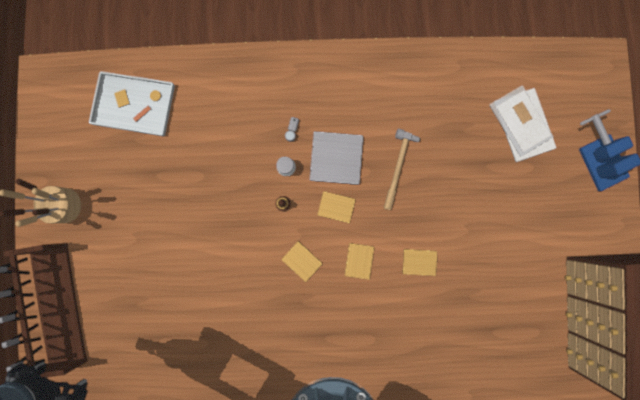

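View pics/scene0.png

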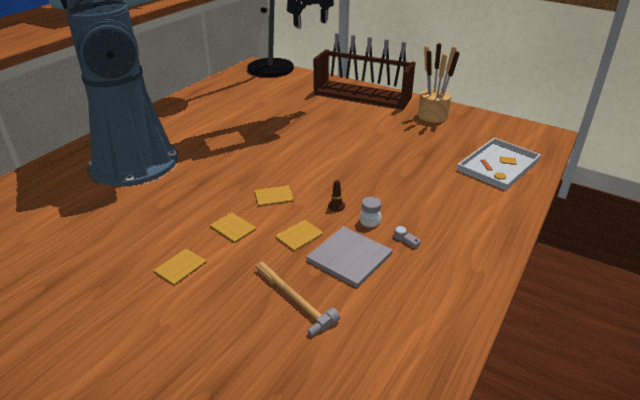

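The top view shows four plates that could be the plaque: (336,207), (301,261), (359,261) and (420,262). The one at (336,207) is farthest from the base and lies just in front of the block at (337,158). The jar is at (286,166), the cone at (283,204), the loupe at (292,129) and the hammer at (403,168). I'll check the choice in a close crop.

```bash
python3 - <<'E'
import cv2
im=cv2.imread('pics/top0.png')[120:230,265:425]
cv2.imwrite('pics/crop0.png',cv2.resize(im,None,fx=5,fy=5,interpolation=cv2.INTER_CUBIC))
E
```

```text
(no output)
```

View pics/crop0.png

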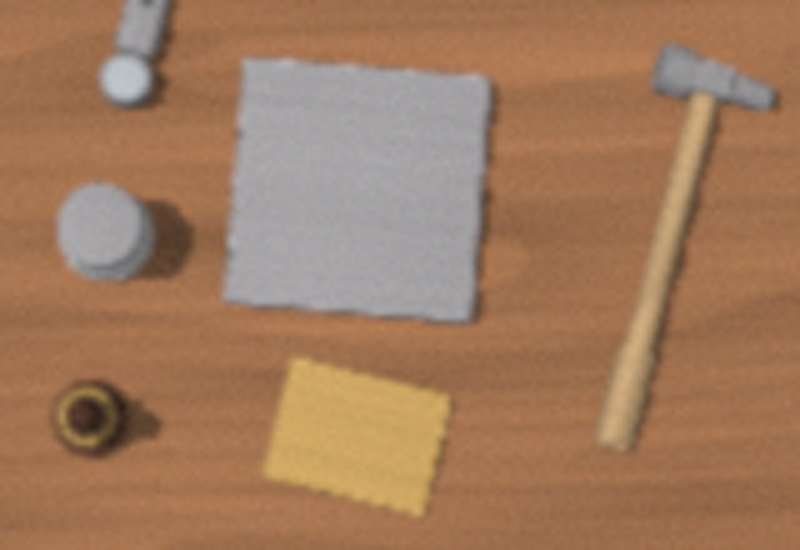

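The crop shows the chosen plate with corners at about (292,358), (450,397), (423,516) and (264,475). The block's corners are at about (243,58), (490,75), (473,322) and (226,300). I'll convert both to world coordinates.

```bash
cat > h.py <<'E'
import numpy as np, cv2
from bench import ctrl
from scipy.spatial.transform import Rotation as R
def w(n,uv,z,m=None):
    m=m or ctrl.camera_model(n); uv=np.array(uv,float).reshape(-1,1,2)
    p=cv2.undistortPoints(uv,m['camera_matrix'],m['dist_coeffs'])[:,0]
    T=m['cam_to_world']; d=np.c_[p[:,0],-p[:,1],-np.ones(len(p))]@T[:3,:3].T
    o=T[:3,3]; return o+d*((z-o[2])/d[:,2])[:,None]
def fit(P,Lx,Ly):
    "corners order (+x+y),(+x-y),(-x-y),(-x+y): centre, yaw"
    P=P[:,:2]; c=P.mean(0); ex=P[0]+P[1]-P[2]-P[3]; ey=P[0]-P[1]-P[2]+P[3]
    v=ex/np.linalg.norm(ex)+np.array([ey[1],-ey[0]])/np.linalg.norm(ey)
    return c,np.arctan2(v[1],v[0]),np.linalg.norm(ex)/2,np.linalg.norm(ey)/2
def tool():
    o=ctrl.get_obs(); q=o['eef_rot']; return o,R.from_quat(np.r_[q[1:],q[0]])
E
python3 - <<'E'
from h import *
f=lambda L:(np.array(L)+.5)/5-.5+[265,120]
pb=w('top',f([(243,58),(490,75),(473,322),(226,300)]),.012); print(pb.round(4),fit(pb,.12,.12))
pp=w('top',f([(292,358),(450,397),(423,516),(264,475)]),.006); print(pp.round(4),fit(pp,.06,.08))
print(w('top',f([(98,232)]),.05),w('top',f([(90,420)]),.04),w('top',f([(616,445)]),.012))
o,r=tool();print(r.as_matrix().round(3))
E
```

```text
[[ 0.7128  0.0292  0.012 ]
 [ 0.7012 -0.0906  0.012 ]
 [ 0.5811 -0.0786  0.012 ]
 [ 0.5949  0.0404  0.012 ]] (array([ 0.6475046 , -0.02492484]), np.float64(-0.10126584555453023), np.float64(0.11956434250334456), np.float64(0.1200729962854774))
[[ 0.5663  0.0092  0.006 ]
 [ 0.5454 -0.0668  0.006 ]
 [ 0.4882 -0.0521  0.006 ]
 [ 0.51    0.0242  0.006 ]] (array([ 0.52748961, -0.02138569]), np.float64(-0.26465768185965766), np.float64(0.05869335164857416), np.float64(0.07912764045633665))
[[0.62537609 0.09865507 0.05      ]] [[0.5375701  0.10514171 0.04      ]] [[ 0.51992229 -0.14586524  0.012     ]]
[[-0.94   0.341 -0.001]
 [ 0.341  0.94  -0.001]
 [ 0.    -0.002 -1.   ]]
```

Measured sizes agree with the given ones (block 120×120 mm, plaque 59×79 mm), so the choice holds. In the block frame the plaque centre is at (-120, -9) mm with a yaw of -9.4° and a gap of about 30 mm. I'll shut the hand, align it with the block and approach from behind the plaque.

```bash
python3 -m handwheel '[[0,0,-0.04,0,0,0,0],[0,0,-0.039,0,0,0,0],[0,0,0,-0.085,-0.135,0,0],[0,0,0,-0.085,-0.135,0,0],[0,0,0,-0.085,-0.135,0,0],[0,0,0,-0.085,-0.135,0,0],[0,0,0,-0.085,-0.135,0,0],[0,0,0,-0.085,-0.135,0,0]]'
python3 -m handwheel '[[0,0,0,-0.085,-0.135,0,0],[0,0,0,-0.085,-0.135,0,0],[0,0,0,-0.085,-0.135,0,0],[0,0,0,-0.085,-0.135,0,0],[0,0,0,-0.085,-0.135,0,0],[0,0,0,-0.085,-0.135,0,0],[0,0,0,0,0,0,0],[0,0,0,0,0,0,0]]'
cat >> h.py <<'E'
B=np.array([.6475,-.0249]); YB=-.1013
def st():
    o,r=tool(); M=R.from_euler('z',-YB).as_matrix(); p=M@(o['eef_pos']-np.r_[B,0]); f=M@o['wrist_force']
    print('t %.2f'%o['time_s'],'blk-frame tcp mm',(p*1e3).round(1),'tip z %.1f'%(1e3*(p[2]-ctrl.tip_extent)),'F',f.round(1),'rot err',(M@r.as_matrix()).round(3).tolist(),'open %.2f'%o['opening'],ctrl.tip_extent)
    return p
E
python3 -c "from h import *;st()"
```

```text
time_s: 0.9
eef_pos: [0.3242, 0.2818, 0.2139]
eef_rot: [-0.0, 0.049, 0.999, -0.0]
wrist_force: [1.6, 0.6, -0.8]
opening: 0.002
grasp_force: 0.0
time_s: 1.7
eef_pos: [0.4519, 0.0258, 0.2136]
eef_rot: [-0.001, 0.051, 0.999, 0.0]
wrist_force: [0.7, 0.7, -0.3]
opening: 0.002
grasp_force: 0.0
t 1.70 blk-frame tcp mm [-199.8   30.7  213.6] tip z 202.6 F [ 0.7  0.8 -0.3] rot err [[-1.0, 0.001, -0.002], [0.001, 1.0, 0.001], [0.002, 0.001, -1.0]] open 0.00 0.011
```

```bash
python3 -m handwheel '[[0,0,0,-0.083,-0.136,0,0],[0,0,0,0,0,0.15,0],[0,0,0,0,0,0.15,0],[0,0,0,0,0,0.15,0],[0,0,0,0,0,0.12,0],[0,0,0,0,0,0.03,0],[0,0,0,0,0,0,0],[0,0,0,0,0,0,0]]' >/dev/null
python3 - <<'E'
from h import *
st(); a=ctrl.camera('top')[120:230,265:425]; cv2.imwrite('pics/c1.png',cv2.resize(a,None,fx=5,fy=5,interpolation=cv2.INTER_CUBIC))
cv2.imwrite('pics/s1.png',cv2.resize(ctrl.camera('scene')[130:330,220:420],None,fx=3,fy=3,interpolation=cv2.INTER_CUBIC))
E
```

```text
t 2.50 blk-frame tcp mm [-173.4   -8.8   35.7] tip z 24.7 F [ 0.7 -0.1  1. ] rot err [[-1.0, -0.003, 0.002], [-0.003, 1.0, -0.0], [-0.002, -0.0, -1.0]] open -0.00 0.011
```

View pics/s1.png

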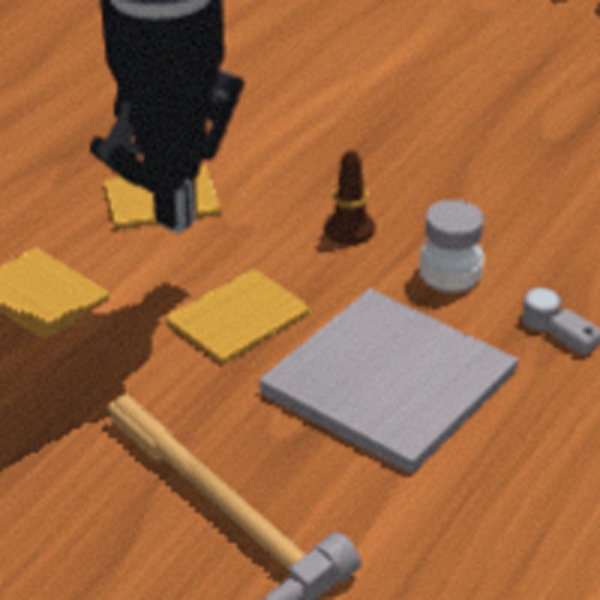

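The scene crop shows the shut fingertips at about (180,220), behind the plaque at (240,315), with nothing in between. I'll lower the hand and push.

```bash
python3 -m handwheel '[[0,0,0,0,0,0.03,0],[0,0,0,0,0,0.03,0],[0,0,0,0,0,0.015,0],[0,0,0,0,0,0,0],[0,0,0,-0.015,0,0,0],[0,0,0,-0.015,0,0,0],[0,0,0,-0.015,0,0,0],[0,0,0,-0.015,0,0,0]]' >/dev/null
python3 -c "from h import *;st()"
python3 -m handwheel '[[0,0,0,-0.014,0,0,0],[0,0,0,-0.014,0,0,0],[0,0,0,-0.014,0,0,0],[0,0,0,-0.014,0,0,0],[0,0,0,-0.01,0,0,0],[0,0,0,0,0,0,0],[0,0,0,0,0,0,0],[0,0,0,0,0,0,0]]' >/dev/null
python3 -c "from h import *;st()"
```

```text
t 3.40 blk-frame tcp mm [-155.8   -9.3   11.8] tip z 0.8 F [-0.2  0.2  0.7] rot err [[-1.0, -0.002, 0.001], [-0.002, 1.0, -0.0], [-0.001, -0.0, -1.0]] open -0.01 0.011
t 4.20 blk-frame tcp mm [-137.    -9.2   11.5] tip z 0.5 F [-0.1 -0.1 -0.2] rot err [[-1.0, -0.002, -0.0], [-0.002, 1.0, 0.0], [0.0, 0.0, -1.0]] open -0.00 0.011
```

```bash
python3 -m handwheel '[[0,0,0,-0.006,0,-0.003,0],[0,0,0,-0.005,0,-0.002,0],[0,0,0,-0.004,0,0,0],[0,0,0,-0.003,0,0,0],[0,0,0,0,0,0,0],[0,0,0,0,0,0,0],[0,0,0,0,0,0,0],[0,0,0,0,0,0,0]]' >/dev/null
python3 - <<'E'
from h import *
st(); a=ctrl.camera('scene')[130:330,220:420]
cv2.imwrite('pics/s2.png',cv2.resize(a,None,fx=3,fy=3,interpolation=cv2.INTER_CUBIC))
E
```

```text
t 5.00 blk-frame tcp mm [-131.5   -9.2   13. ] tip z 2.0 F [ 0.7 -0.5 -0.6] rot err [[-1.0, -0.002, -0.0], [-0.002, 1.0, 0.0], [0.0, 0.0, -1.0]] open -0.00 0.011
```

View pics/s2.png

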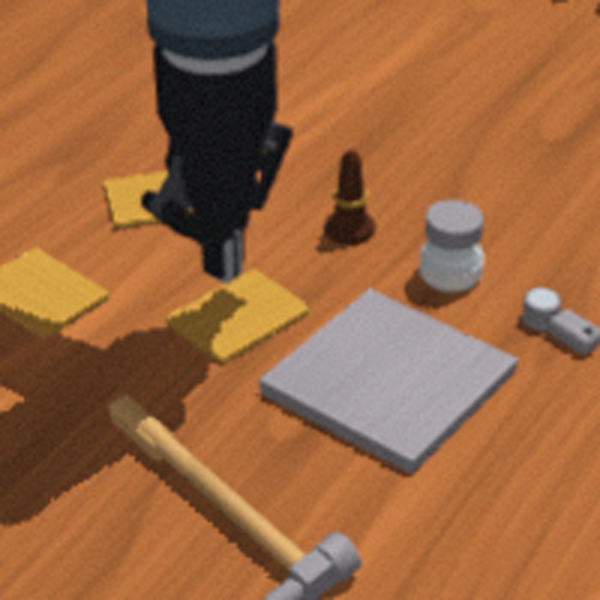

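The plaque has not moved, with the fingertip at about (228,280) beside its near edge. I'll compare the fingertip and plaque positions in the scene camera.

```bash
python3 - <<'E'
from h import *
f=lambda L:(np.array(L)+.5)/3-.5+[220,130]
M=R.from_euler('z',-YB).as_matrix()
def b(p): return ((p-np.r_[B,0])@M.T*1e3).round(1)
for z,L in((.002,[(207,276),(228,281),(242,270)]),(.006,[(170,320),(255,270),(308,307),(222,359)]),(.012,[(261,383),(371,290),(517,361),(411,468)])):
    print(z,b(w('scene',f(L),z)).tolist())
o=ctrl.get_obs();print(o['eef_pos'])
E
```

```text
0.002 [[-166.8, 12.7, 2.0], [-151.2, 17.3, 2.0], [-151.6, 33.2, 2.0]]
0.006 [[-151.1, -43.7, 6.0], [-140.9, 34.9, 6.0], [-85.6, 24.6, 6.0], [-97.0, -53.0, 6.0]]
0.012 [[-57.5, -60.9, 12.0], [-58.1, 60.0, 12.0], [60.7, 57.1, 12.0], [61.2, -65.4, 12.0]]
[ 0.51575102 -0.02080596  0.01306483]
```

```bash
python3 - <<'E'
from h import *
m=ctrl.camera_model('scene'); T=np.linalg.inv(m['cam_to_world'])
Mi=R.from_euler('z',YB).as_matrix()
def proj(pb):
    p=Mi@(np.array(pb)/1e3)+np.r_[B,0]; c=T[:3,:3]@p+T[:3,3]; q=np.array([c[0],-c[1],-c[2]])
    uv=cv2.projectPoints(q[None],np.zeros(3),np.zeros(3),m['camera_matrix'],m['dist_coeffs'])[0].ravel()
    return ((uv-[220,130]+.5)*3-.5).round(0)
for x,y,z in((-173.4,-8.8,24.7),(-131.5,-9.2,2)):
    for dz in (0,10,20,30,40): print(z+dz,proj((x,y,z+dz)))
m=ctrl.camera_model('wrist'); print(m)
print(ctrl.get_obs()['q'])
cv2.imwrite('pics/w2.png',ctrl.camera('wrist'))
a=ctrl.camera('top')[120:280,265:425]; cv2.imwrite('pics/c2.png',cv2.resize(a,None,fx=3.7,fy=3.7,interpolation=cv2.INTER_CUBIC))
E
```

```text
24.7 [178. 261.]
34.7 [177. 250.]
44.7 [177. 238.]
54.7 [176. 226.]
64.7 [175. 214.]
2 [225. 310.]
12 [225. 299.]
22 [224. 287.]
32 [224. 276.]
42 [223. 264.]
{'camera_matrix': array([[288.27979209,   0.        , 321.29923734],
       [  0.        , 288.27979209, 199.72750676],
       [  0.        ,   0.        ,   1.        ]]), 'dist_coeffs': array([-0.02624146,  0.        ,  0.        ,  0.        ,  0.        ]), 'cam_to_world': array([[ 9.90267026e-02, -9.57945441e-01, -2.69321823e-01,
         4.46603580e-01],
       [ 9.95084464e-01,  9.51162731e-02,  2.75645434e-02,
        -1.37922887e-02],
       [-7.88440598e-04, -2.70727588e-01,  9.62655677e-01,
         1.73249358e-01],
       [ 0.00000000e+00,  0.00000000e+00,  0.00000000e+00,
         1.00000000e+00]])}
[-2.70554468e-01  3.33657035e-01  1.88389010e+00 -2.42433993e-05
  9.24144274e-01 -1.74166648e+00]
```

View pics/w2.png

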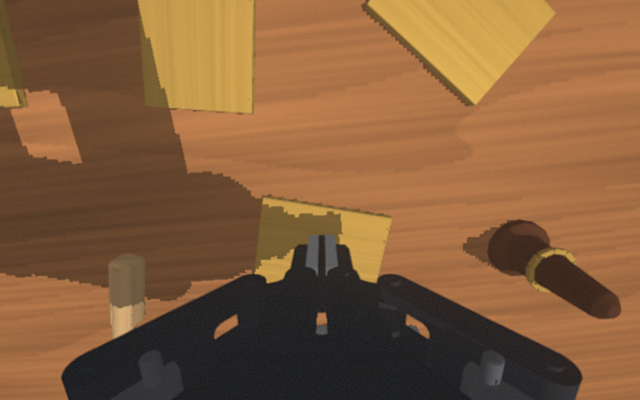

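The wrist view shows the shut fingertips at about (322,240), hanging over the plaque, whose near corners are at (263,196) and (391,216). So the hand is higher than reported. I'll use the plaque's known size to test the wrist camera's height.

```bash
python3 - <<'E'
from h import *
M=R.from_euler('z',-YB).as_matrix()
P=[(391,216),(263,196)]
for dz in(0,.02,.03,.04):
    a=w('wrist',P,.006-dz); print(dz,np.linalg.norm(a[0]-a[1]).round(4),((a-np.r_[B,0])@M.T*1e3).round(1).tolist())
    a=w('wrist',[(140,0),(146,106),(253,113),(258,0)],.006-dz); print('   plate width',np.linalg.norm(a[1]-a[2]).round(4))
# fingertip: pixel ray of tips at TCP plane
m=ctrl.camera_model('wrist'); T=np.linalg.inv(m['cam_to_world']); o,r=tool()
for e in(-.02,-.01,0,.011):
  for s in(0,-.011):
    p=o['eef_pos']+r.as_matrix()@[s,0,e]; c=T[:3,:3]@p+T[:3,3]
    print(e,s,cv2.projectPoints(np.array([[c[0],-c[1],-c[2]]]),np.zeros(3),np.zeros(3),m['camera_matrix'],m['dist_coeffs'])[0].round(0).ravel())
E
```

```text
0 0.0788 [[-143.7, 33.5, 6.0], [-156.2, -44.4, 6.0]]
   plate width 0.06
0.02 0.0883 [[-136.8, 38.6, -14.0], [-150.8, -48.6, -14.0]]
   plate width 0.0672
0.03 0.093 [[-133.4, 41.1, -24.0], [-148.1, -50.7, -24.0]]
   plate width 0.0708
0.04 0.0977 [[-129.9, 43.7, -34.0], [-145.5, -52.8, -34.0]]
   plate width 0.0744
-0.02 0 [321. 254.]
-0.02 -0.011 [321. 272.]
-0.01 0 [321. 246.]
-0.01 -0.011 [321. 264.]
0 0 [321. 239.]
0 -0.011 [321. 256.]
0.011 0 [321. 232.]
0.011 -0.011 [321. 248.]
```

The wrist camera gives the correct plaque size, so the reported pose is right. The real fingertips are therefore about 30 mm higher than TCP minus tip_extent. I'll back off and find the bench by touch.

```bash
python3 -m handwheel '[[0,0,0,0.15,0,0,0],[0,0,0,0,0,0.03,0],[0,0,0,0,0,0.03,0],[0,0,0,0,0,0.01,0],[0,0,0,0,0,0,0],[0,0,0,0,0,0,0],[0,0,0,0,0,0,0],[0,0,0,0,0,0,0]]' >/dev/null
python3 -c "from h import *;st()"
python3 -m handwheel '[[0,0,0,0,0,0.003,0],[0,0,0,0,0,0.003,0],[0,0,0,0,0,0.003,0],[0,0,0,0,0,0,0],[0,0,0,0,0,0,0],[0,0,0,0,0,0,0],[0,0,0,0,0,0,0],[0,0,0,0,0,0,0]]' >/dev/null
python3 -c "from h import *;st()"
```

```text
t 5.95 blk-frame tcp mm [-175.9   -9.4   -7.6] tip z -18.6 F [-0.4  0.2  0.2] rot err [[-1.0, -0.002, 0.001], [-0.002, 1.0, -0.0], [-0.001, -0.0, -1.0]] open -0.00 0.011
t 6.75 blk-frame tcp mm [-176.4   -9.3  -10.6] tip z -21.6 F [ 0.2 -0.2 -0.1] rot err [[-1.0, -0.002, 0.0], [-0.002, 1.0, -0.0], [-0.0, -0.0, -1.0]] open -0.00 0.011
```

```bash
python3 -m handwheel '[[0,0,0,0,0,0.005,0],[0,0,0,0,0,0.005,0],[0,0,0,0,0,0,0],[0,0,0,0,0,0,0],[0,0,0,0,0,0,0],[0,0,0,0,0,0,0],[0,0,0,0,0,0,0],[0,0,0,0,0,0,0]]' >/dev/null
python3 -c "from h import *;st()"
python3 -m handwheel '[[0,0,0,0,0,0.005,0],[0,0,0,0,0,0.005,0],[0,0,0,0,0,0,0],[0,0,0,0,0,0,0],[0,0,0,0,0,0,0],[0,0,0,0,0,0,0],[0,0,0,0,0,0,0],[0,0,0,0,0,0,0]]' >/dev/null
python3 -c "from h import *;st()"
```

```text
t 7.55 blk-frame tcp mm [-176.4   -9.3  -13.6] tip z -24.6 F [-0.1  0.3  0.4] rot err [[-1.0, -0.002, 0.0], [-0.002, 1.0, -0.0], [-0.0, -0.0, -1.0]] open -0.00 0.011
t 8.35 blk-frame tcp mm [-176.4   -9.3  -16.6] tip z -27.6 F [ 0.5 -0.2 -0.3] rot err [[-1.0, -0.002, 0.0], [-0.002, 1.0, -0.0], [-0.0, -0.0, -1.0]] open -0.00 0.011
```

```bash
python3 -m handwheel '[[0,0,0,0,0,0.005,0],[0,0,0,0,0,0,0],[0,0,0,0,0,0,0],[0,0,0,0,0,0,0],[0,0,0,0,0,0,0],[0,0,0,0,0,0,0],[0,0,0,0,0,0,0],[0,0,0,0,0,0,0]]' >/dev/null
python3 -c "from h import *;st()"
python3 -m handwheel '[[0,0,0,0,0,0.005,0],[0,0,0,0,0,0,0],[0,0,0,0,0,0,0],[0,0,0,0,0,0,0],[0,0,0,0,0,0,0],[0,0,0,0,0,0,0],[0,0,0,0,0,0,0],[0,0,0,0,0,0,0]]' >/dev/null
python3 - <<'E'
from h import *
st(); a=ctrl.camera('scene')[180:250,230:330]
cv2.imwrite('pics/s3.png',cv2.resize(a,None,fx=7,fy=7,interpolation=cv2.INTER_CUBIC))
E
```

```text
t 9.15 blk-frame tcp mm [-176.2   -9.3  -17.2] tip z -28.2 F [-4.1  0.8 12.6] rot err [[-1.0, -0.002, 0.0], [-0.002, 1.0, -0.0], [-0.0, -0.0, -1.0]] open 0.00 0.011
t 9.95 blk-frame tcp mm [-176.1   -9.4  -17.3] tip z -28.3 F [-11.6   1.   31.5] rot err [[-1.0, -0.002, -0.001], [-0.002, 1.0, -0.0], [0.001, -0.0, -1.0]] open -0.00 0.011
```

View pics/s3.png

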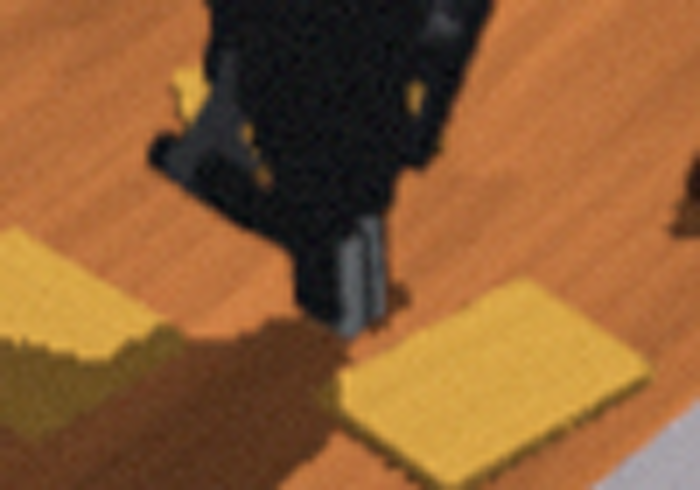

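The touch gave 12 N at TCP z = -17 mm, so true tip height is TCP z + 17 mm, and the stiffness is about 13 N/mm. The crop shows the tip at (350,335) on the bench, just behind the plaque's near-left corner at (335,390). I'll raise the tip to 2 mm and push.

```bash
sed -i "s/1e3\*(p\[2\]-ctrl.tip_extent)/1e3*p[2]+17/" h.py
python3 -m handwheel '[[0,0,0,0,0,-0.015,0],[0,0,0,-0.015,0,0,0],[0,0,0,-0.015,0,0,0],[0,0,0,-0.015,0,0,0],[0,0,0,-0.015,0,0,0],[0,0,0,-0.015,0,0,0],[0,0,0,-0.015,0,0,0],[0,0,0,-0.015,0,0,0]]' >/dev/null
python3 -c "from h import *;st()"
python3 -m handwheel '[[0,0,0,-0.01,0,0,0],[0,0,0,-0.01,0,0,0],[0,0,0,-0.008,0,0,0],[0,0,0,0,0,0,0],[0,0,0,0,0,0,0],[0,0,0,0,0,0,0],[0,0,0,0,0,0,0],[0,0,0,0,0,0,0]]' >/dev/null
python3 -c "from h import *;st()"
```

```text
t 10.80 blk-frame tcp mm [-144.8   -9.2  -15.4] tip z 1.6 F [-1.7  0.  -0.7] rot err [[-1.0, -0.002, -0.001], [-0.002, 1.0, 0.0], [0.001, 0.0, -1.0]] open 0.00 0.011
t 11.60 blk-frame tcp mm [-136.4   -9.3  -15. ] tip z 2.0 F [-0.3  0.7  0.4] rot err [[-1.0, -0.002, 0.0], [-0.002, 1.0, -0.0], [-0.0, -0.0, -1.0]] open -0.00 0.011
```

Moving force appears now, so the plaque is sliding. I'll push slowly the rest of the way to the block.

```bash
python3 -m handwheel '[[0,0,0,-0.006,0,0,0],[0,0,0,-0.004,0,0,0],[0,0,0,-0.003,0,0,0],[0,0,0,0,0,0,0],[0,0,0,0,0,0,0],[0,0,0,0,0,0,0],[0,0,0,0,0,0,0],[0,0,0,0,0,0,0]]' >/dev/null
python3 -c "from h import *;st()"
python3 -m handwheel '[[0,0,0,-0.004,0,0,0],[0,0,0,-0.003,0,0,0],[0,0,0,0,0,0,0],[0,0,0,0,0,0,0],[0,0,0,0,0,0,0],[0,0,0,0,0,0,0],[0,0,0,0,0,0,0],[0,0,0,0,0,0,0]]' >/dev/null
python3 - <<'E'
from h import *
st(); a=ctrl.camera('scene')[180:280,260:400]
cv2.imwrite('pics/s4.png',cv2.resize(a,None,fx=5.5,fy=5.5,interpolation=cv2.INTER_CUBIC))
E
```

```text
t 12.40 blk-frame tcp mm [-133.4   -9.2  -15.4] tip z 1.6 F [-5.4 -1.9  2.6] rot err [[-1.0, -0.002, -0.001], [-0.002, 1.0, 0.0], [0.001, 0.0, -1.0]] open -0.00 0.011
t 13.20 blk-frame tcp mm [-133.1   -9.2  -15.6] tip z 1.4 F [-10.4  -1.2   7.7] rot err [[-1.0, -0.002, -0.005], [-0.002, 1.0, 0.0], [0.005, 0.0, -1.0]] open -0.00 0.011
```

View pics/s4.png

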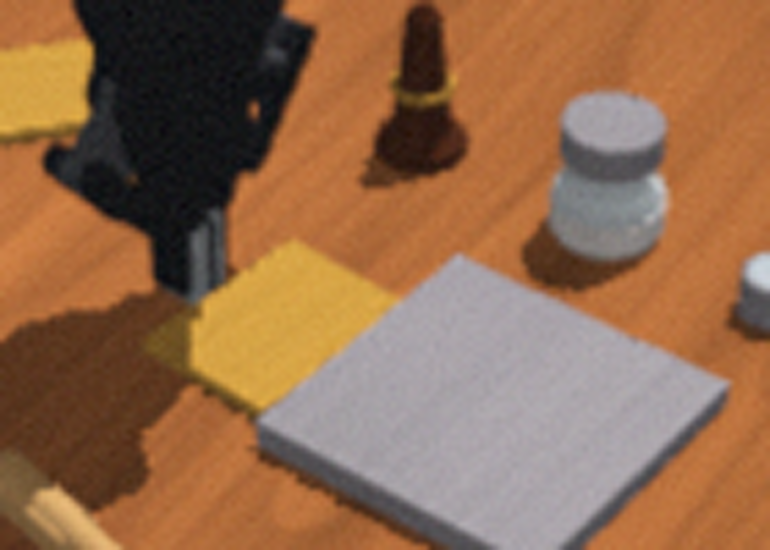

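The crop shows the plaque flush against the block along the line (265,405)–(400,295), with about 10 N of push. The tip is at 1.4 mm, so I'll reseat it lower on the edge and then start a slow rise.

```bash
python3 -m handwheel '[[0,0,0,0.008,0,0,0],[0,0,0,0,0,0.002,0],[0,0,0,0,0,0.001,0],[0,0,0,0,0,0,0],[0,0,0,-0.004,0,0,0],[0,0,0,-0.004,0,0,0],[0,0,0,-0.001,0,0,0],[0,0,0,0,0,0,0]]' >/dev/null
python3 -c "from h import *;st()"
python3 -m handwheel '[[0,0,0,0,0,-0.003,0],[0,0,0,0,0,-0.003,0],[0,0,0,0,0,-0.003,0],[0,0,0,0,0,-0.003,0],[0,0,0,0,0,-0.003,0],[0,0,0,0,0,-0.003,0],[0,0,0,0,0,-0.003,0],[0,0,0,0,0,-0.003,0]]' >/dev/null
python3 -c "from h import *;st()"
```

```text
t 14.05 blk-frame tcp mm [-132.9   -9.1  -16.5] tip z 0.5 F [-13.5  -1.6   8.7] rot err [[-1.0, -0.002, -0.006], [-0.002, 1.0, 0.0], [0.006, 0.0, -1.0]] open -0.00 0.011
t 14.85 blk-frame tcp mm [-131.8   -9.8   -9.7] tip z 7.3 F [-6.  -4.8  0. ] rot err [[-1.0, -0.002, -0.003], [-0.002, 1.0, -0.001], [0.003, -0.001, -1.0]] open 0.00 0.011
```

Tip is at 7.3 mm, above the 6 mm thickness, with 6 N still on it, so the edge is riding up. Continuing.

```bash
python3 -m handwheel '[[0,0,0,-0.002,0,-0.003,0],[0,0,0,-0.001,0,-0.003,0],[0,0,0,0,0,-0.003,0],[0,0,0,-0.001,0,-0.003,0],[0,0,0,0,0,-0.003,0],[0,0,0,-0.001,0,-0.003,0],[0,0,0,0,0,-0.003,0],[0,0,0,-0.001,0,-0.003,0]]' >/dev/null
python3 - <<'E'
from h import *
st(); a=ctrl.camera('scene')[180:280,260:400]
cv2.imwrite('pics/s5.png',cv2.resize(a,None,fx=5.5,fy=5.5,interpolation=cv2.INTER_CUBIC))
E
```

```text
t 15.65 blk-frame tcp mm [-130.3   -9.9   -2.5] tip z 14.5 F [-8.  -5.2  0.5] rot err [[-1.0, -0.002, -0.004], [-0.002, 1.0, -0.001], [0.004, -0.001, -1.0]] open -0.01 0.011
```

View pics/s5.png

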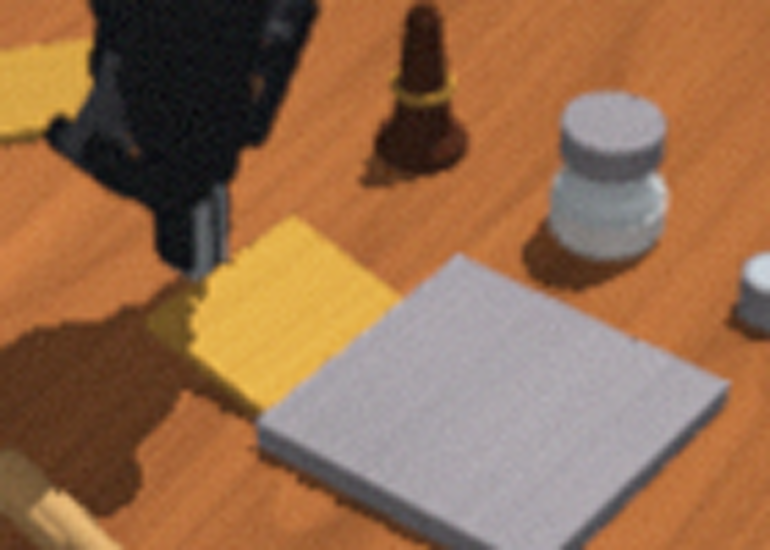

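The near corners have risen, from (295,240) to (295,215) and from (148,345) to (148,322), so the plaque is tipped about 15° evenly. I'll continue along the arc.

```bash
python3 -m handwheel '[[0,0,0,-0.001,0,-0.005,0],[0,0,0,-0.001,0,-0.005,0],[0,0,0,-0.002,0,-0.005,0],[0,0,0,-0.002,0,-0.005,0],[0,0,0,-0.002,0,-0.005,0],[0,0,0,-0.002,0,-0.005,0],[0,0,0,-0.003,0,-0.005,0],[0,0,0,-0.003,0,-0.005,0]]' >/dev/null
python3 -c "from h import *;st()"
```

```text
t 16.50 blk-frame tcp mm [-125.5  -10.1    9.7] tip z 26.7 F [-9.5 -6.5  3.5] rot err [[-1.0, -0.002, -0.004], [-0.002, 1.0, -0.001], [0.004, -0.001, -1.0]] open 0.00 0.011
```

```bash
python3 -m handwheel '[[0,0,0,-0.003,0,-0.005,0],[0,0,0,-0.003,0,-0.005,0],[0,0,0,-0.003,0,-0.005,0],[0,0,0,-0.003,0,-0.005,0],[0,0,0,-0.004,0,-0.005,0],[0,0,0,-0.004,0,-0.005,0],[0,0,0,-0.004,0,-0.005,0],[0,0,0,-0.004,0,-0.005,0]]' >/dev/null
python3 -c "from h import *;st()"
```

```text
t 17.30 blk-frame tcp mm [-116.9  -10.3   22.1] tip z 39.1 F [-10.6  -6.4   6.2] rot err [[-1.0, -0.002, -0.004], [-0.002, 1.0, -0.002], [0.004, -0.002, -1.0]] open 0.00 0.011
```

```bash
python3 -m handwheel '[[0,0,0,-0.005,0,-0.004,0],[0,0,0,-0.005,0,-0.004,0],[0,0,0,-0.005,0,-0.004,0],[0,0,0,-0.005,0,-0.004,0],[0,0,0,-0.006,0,-0.003,0],[0,0,0,-0.006,0,-0.003,0],[0,0,0,-0.006,0,-0.003,0],[0,0,0,-0.006,0,-0.003,0]]' >/dev/null
python3 -c "from h import *;st()"
```

```text
t 18.10 blk-frame tcp mm [-104.9  -10.4   32. ] tip z 49.0 F [-21.8  -6.   27.1] rot err [[-1.0, -0.003, -0.007], [-0.003, 1.0, -0.002], [0.007, -0.002, -1.0]] open 0.00 0.011
```

Force has grown along the plate (the path is cutting inside the arc), so I'll rise without advancing to relieve it.

```bash
python3 -m handwheel '[[0,0,0,0,0,-0.003,0],[0,0,0,0,0,-0.003,0],[0,0,0,0,0,-0.003,0],[0,0,0,0,0,0,0],[0,0,0,0,0,0,0],[0,0,0,0,0,0,0],[0,0,0,0,0,0,0],[0,0,0,0,0,0,0]]' >/dev/null
python3 - <<'E'
from h import *
st(); a=ctrl.camera('scene')[180:280,260:400]
cv2.imwrite('pics/s6.png',cv2.resize(a,None,fx=5.5,fy=5.5,interpolation=cv2.INTER_CUBIC))
E
```

```text
t 18.90 blk-frame tcp mm [-101.3  -10.3   34.8] tip z 51.8 F [-7.6 -4.8 11.6] rot err [[-1.0, -0.002, 0.001], [-0.002, 1.0, -0.002], [-0.001, -0.002, -1.0]] open -0.00 0.011
```

```bash
python3 -m handwheel '[[0,0,0,-0.005,0,-0.004,0],[0,0,0,-0.005,0,-0.004,0],[0,0,0,-0.006,0,-0.004,0],[0,0,0,-0.006,0,-0.003,0],[0,0,0,-0.006,0,-0.003,0],[0,0,0,-0.006,0,-0.002,0],[0,0,0,-0.006,0,-0.002,0],[0,0,0,-0.006,0,-0.002,0]]' >/dev/null
python3 -c "from h import *;st()"
```

```text
t 19.75 blk-frame tcp mm [-87.8  -9.3  40.9] tip z 57.9 F [-0.8 -3.1  3.6] rot err [[-1.0, -0.002, 0.001], [-0.002, 1.0, -0.0], [-0.001, -0.0, -1.0]] open -0.00 0.011
```

```bash
python3 - <<'E'
from h import *
a=ctrl.camera('scene')[160:280,260:400]
cv2.imwrite('pics/s7.png',cv2.resize(a,None,fx=5,fy=5,interpolation=cv2.INTER_CUBIC))
E
```

```text
(no output)
```

View pics/s7.png

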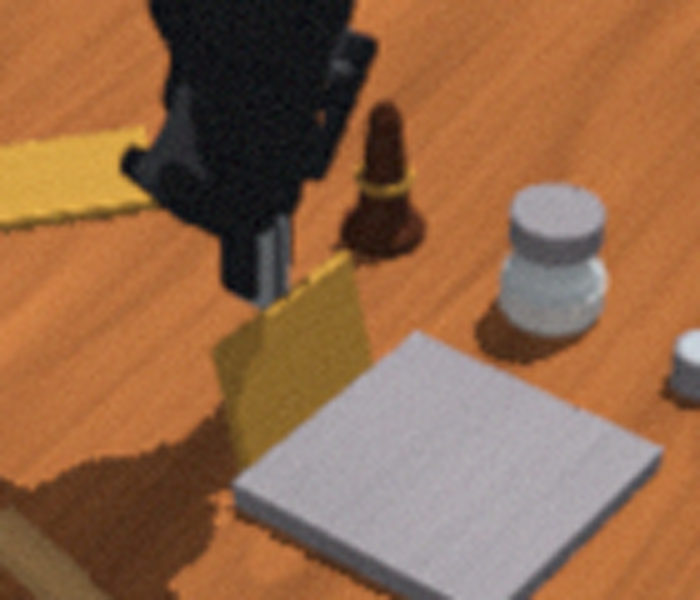

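The crop shows the plaque nearly upright against the block, with its top edge from (215,350) to (350,255) and the tip just behind that edge. I'll lower the tip a little for safety and push it over.

```bash
python3 -m handwheel '[[0,0,0,0,0,0.01,0],[0,0,0,0,0,0.01,0],[0,0,0,-0.008,0,0,0],[0,0,0,-0.008,0,0,0],[0,0,0,-0.01,0,0,0],[0,0,0,-0.01,0,0,0],[0,0,0,-0.01,0,0,0],[0,0,0,-0.01,0,0,0]]' >/dev/null
python3 -c "from h import *;st()"
python3 -m handwheel '[[0,0,0,-0.01,0,0,0],[0,0,0,-0.01,0,0,0],[0,0,0,0,0,0,0],[0,0,0,0,0,0,0],[0,0,0,0,0,0,0],[0,0,0,0,0,0,0],[0,0,0,0,0,0,0],[0,0,0,0,0,0,0]]' >/dev/null
python3 -c "from h import *;st()"
```

```text
t 20.60 blk-frame tcp mm [-64.3  -9.7  41.5] tip z 58.5 F [-0.1 -1.6 29.9] rot err [[-1.0, -0.002, 0.015], [-0.002, 1.0, -0.002], [-0.015, -0.002, -1.0]] open -0.00 0.011
t 21.40 blk-frame tcp mm [-58.1  -9.6  40.3] tip z 57.3 F [ 3.6 -1.5 22.5] rot err [[-1.0, -0.002, 0.015], [-0.002, 1.0, -0.001], [-0.015, -0.001, -1.0]] open -0.00 0.011
```

The tip is resting on the top edge (Fz about 25 N) instead of sitting behind it. I'll estimate the plate's angle by matching projected outlines to its brass-coloured pixels.

```bash
cat >> h.py <<'E'
def box(th,y0,yaw=0):
    "plate corners in block frame (m) for tilt th deg"
    t=np.radians(th); u=np.array([-np.cos(t),np.sin(t)]); n=np.array([np.sin(t),np.cos(t)])  # along plate up, back normal
    C=np.array([a*u+b*n for a in(0,.06) for b in(0,.006)]); C[:,1]-=C[:,1].min()
    if th<=90: C[:,0]+=-.06-C[1,0]
    else:
        f=.012-C[1,1]; C[:,0]+=-.06-(C[1,0]+f*u[0]/u[1])
    return np.array([[c[0],y0+s*.04,c[1]] for c in C for s in(-1,1)])
def pxl(P,n='scene'):
    m=ctrl.camera_model(n); T=np.linalg.inv(m['cam_to_world'])
    p=P@R.from_euler('z',YB).as_matrix().T+np.r_[B,0]; c=p@T[:3,:3].T+T[:3,3]
    return cv2.projectPoints(c*[1,-1,-1],np.zeros(3),np.zeros(3),m['camera_matrix'],m['dist_coeffs'])[0][:,0]
def brass(a):
    h=cv2.cvtColor(a,cv2.COLOR_BGR2HSV); return cv2.inRange(h,(18,110,60),(32,255,255))
def match(y=range(-30,15,3),ths=range(0,151,3)):
    a=ctrl.camera('scene'); k=brass(a); k[:, :272]=0; k[:195]=0; k[290:]=0; k[:,400:]=0
    bp=pxl(np.array([[-.06,-.06,.012],[-.06,.06,.012],[.06,.06,.012],[.06,-.06,.012],[-.06,-.06,0],[.06,-.06,0]]))
    blk=np.zeros_like(k); cv2.fillConvexPoly(blk,cv2.convexHull(bp).round().astype(np.int32),1)
    best=[]
    for th in ths:
        for y0 in y:
            s=np.zeros_like(k); cv2.fillConvexPoly(s,cv2.convexHull(pxl(box(th,y0/1e3))).round().astype(np.int32),1)
            if th<=60: s[blk>0]=0
            i=((s>0)&(k>0)).sum(); best.append((round(i/((s>0)|(k>0)).sum(),3),th,y0))
    return a,k,sorted(best)[-4:]
E
python3 - <<'E'
from h import *
a,k,b=match(); print(b,(k>0).sum()); ys,xs=np.nonzero(k); print(xs.min(),xs.max(),ys.min(),ys.max())
cv2.imwrite('pics/s8.png',cv2.resize(a[160:280,260:400],None,fx=5,fy=5,interpolation=cv2.INTER_CUBIC))
old=cv2.imread('pics/s7.png')
E
```

```text
Traceback (most recent call last):
  File "h.py", line 38, in match
    blk=np.zeros_like(k); cv2.fillConvexPoly(blk,cv2.convexHull(bp).round().astype(np.int32),1)
                                                 ~~~~~~~~~~~~~~^^^^
cv2.error: OpenCV(4.12.0) /io/opencv/modules/imgproc/src/convhull.cpp:143: error: (-215:Assertion failed) total >= 0 && (depth == CV_32F || depth == CV_32S) in function 'convexHull'
```

```bash
sed -i "s/\[0\]\[:,0\]$/[0][:,0].astype(np.float32)/" h.py
python3 - <<'E'
from h import *
a,k,b=match(); print(b,(k>0).sum()); ys,xs=np.nonzero(k); print(xs.min(),xs.max(),ys.min(),ys.max())
cv2.imwrite('pics/s8.png',cv2.resize(a[160:280,260:400],None,fx=5,fy=5,interpolation=cv2.INTER_CUBIC))
for r in k[200:262:4,280:360:3]: print(''.join('#' if v else '.' for v in r))
E
```

```text
[(np.float64(0.46), 111, -12), (np.float64(0.461), 108, -6), (np.float64(0.474), 108, -3), (np.float64(0.474), 111, -6)] 486
272 342 195 285
#####......................
...........................
...........................
...........................
....................#......
..................##.......
.................###.......
...............####........
..............####.........
.............####..........
...........####............
...........#.#.............
..........##...............
..........#................
...........................
...........................
```

I've used all ten picture views, so I'll work numerically from here. First step: exclude the look-alike plate and include shaded brass.

```bash
sed -i "s/k\[:, :272\]=0; k\[:195\]=0/k[:212]=0; k[:,:296]=0/; s/(18,110,60)/(17,90,25)/" h.py
python3 - <<'E'
from h import *
a,k,b=match(); print(b,(k>0).sum())
for r in k[200:270:3,290:360:2]: print(''.join('#' if v else '.' for v in r))
h=cv2.cvtColor(a,cv2.COLOR_BGR2HSV)
for th in(81,90,100,110,120): print(th,pxl(box(th,-.006))[[4,5,6,7,0,1]].round().tolist())
for y in range(218,262,4): print(y,[tuple(int(q) for q in h[y,x]) for x in range(300,345,5)])
E
```

```text
[(np.float64(0.689), 111, -12), (np.float64(0.702), 111, -6), (np.float64(0.711), 108, -6), (np.float64(0.726), 108, -3)] 369
...................................
...................................
...................................
...................................
...................................
...................................
.......................###.........
......................###..........
....................####...........
..................######...........
................#######............
..............########.............
.............########..............
............#######................
...........######..................
...........####....................
..........###......................
..........#........................
.........#.........................
...................................
...................................
...................................
...................................
...................................
81 [[304.0, 231.0], [329.0, 211.0], [306.0, 231.0], [332.0, 211.0], [308.0, 256.0], [333.0, 236.0]]
90 [[308.0
[... 1302 characters left out ...]
, 166, 177), (12, 176, 158), (20, 173, 100), (18, 180, 102), (138, 15, 85), (150, 14, 89), (163, 10, 173), (150, 9, 175)]
246 [(12, 168, 181), (13, 174, 163), (15, 176, 133), (18, 177, 104), (163, 21, 87), (154, 23, 88), (150, 7, 173), (140, 13, 172), (155, 16, 173)]
250 [(12, 174, 163), (13, 174, 173), (19, 184, 104), (144, 15, 86), (140, 17, 90), (143, 6, 170), (161, 12, 169), (146, 10, 171), (155, 9, 172)]
254 [(12, 169, 172), (12, 167, 130), (165, 17, 88), (135, 6, 84), (146, 11, 167), (144, 8, 167), (154, 12, 172), (158, 12, 171), (156, 7, 172)]
258 [(11, 161, 92), (11, 157, 96), (120, 3, 84), (144, 12, 106), (141, 15, 168), (154, 11, 167), (154, 12, 170), (141, 11, 167), (145, 9, 173)]
```

The fit gives about 108–110°, so the plaque is past upright and leaning over the block, pinned under the fingertip. Raising the finger should let it fall.

```bash
python3 -m handwheel '[[0,0,0,0,0,-0.02,0],[0,0,0,0,0,-0.03,0],[0,0,0,0,0,-0.03,0],[0,0,0,0,0,0,0],[0,0,0,0,0,0,0],[0,0,0,0,0,0,0],[0,0,0,0,0,0,0],[0,0,0,0,0,0,0]]' >/dev/null
cat >> h.py <<'E'
def flat():
    "fit a flat plate on z=.018 from top and scene"
    M=R.from_euler('z',-YB).as_matrix()
    for n in('scene','top'):
        a=ctrl.camera(n); k=brass(a); c=pxl(np.array([[-.045,0,.012]]),n)[0]
        roi=np.zeros_like(k); cv2.fillConvexPoly(roi,cv2.convexHull(pxl(np.array([[x,y,.012] for x in(-.11,.07) for y in(-.07,.07)]),n)).round().astype(np.int32),255)
        k&=roi; L=max(cv2.findContours(k,cv2.RETR_EXTERNAL,cv2.CHAIN_APPROX_NONE)[0],key=cv2.contourArea)
        P=w(n,L.reshape(-1,2),.018); P=((P-np.r_[B,0])@M.T*1e3).astype(np.float32)[:,:2]
        print(n,'rect',[np.round(v,1) for v in cv2.minAreaRect(P)],'x',P[:,0].min().round(1),P[:,0].max().round(1),'y',P[:,1].min().round(1),P[:,1].max().round(1),'n',int((k>0).sum()))
E
python3 - <<'E'
from h import *
st(); flat(); a,k,b=match(); print(b)
E
```

```text
t 22.35 blk-frame tcp mm [-65.7  -9.1  58.2] tip z 75.2 F [ 0.2 -0.1 -0.6] rot err [[-1.0, -0.002, -0.001], [-0.002, 1.0, 0.0], [0.001, 0.0, -1.0]] open 0.00 0.011Traceback (most recent call last):
  File "<stdin>", line 2, in <module>
  File "h.py", line 54, in flat
    print(n,'rect',[np.round(v,1) for v in cv2.minAreaRect(P)],'x',P[:,0].min().round(1),P[:,0].max().round(1),'y',P[:,1].min().round(1),P[:,1].max().round(1),'n',int((k>0).sum()))
                                           ~~~~~~~~~~~~~~~^^^
cv2.error: OpenCV(4.12.0) /io/opencv/modules/imgproc/src/convhull.cpp:143: error: (-215:Assertion failed) total >= 0 && (depth == CV_32F || depth == CV_32S) in function 'convexHull'
```

```bash
sed -i "s/cv2.minAreaRect(P)/cv2.minAreaRect(np.ascontiguousarray(P))/" h.py; python3 - <<'E'
from h import *
flat(); a,k,b=match(); print(b)
h=cv2.cvtColor(ctrl.camera('scene'),cv2.COLOR_BGR2HSV)
for r in h[205:290:3,285:395:3]: print(''.join('B' if 17<=p[0]<=32 and p[1]>90 else 'w' if p[1]>90 else '.' for p in r))
E
```

```text
scene rect [array([-51.2,  -7.6]), array([85. , 63.4]), np.float64(89.4)] x -82.6 -19.1 y -50.1 35.1 n 877Traceback (most recent call last):
  File "<stdin>", line 2, in <module>
  File "h.py", line 52, in flat
    k&=roi; L=max(cv2.findContours(k,cv2.RETR_EXTERNAL,cv2.CHAIN_APPROX_NONE)[0],key=cv2.contourArea)
              ~~~^^^^^^^^^^^^^^^^^^^^^^^^^^^^^^^^^^^^^^^^^^^^^^^^^^^^^^^^^^^^^^^^^^^^^^^^^^^^^^^^^^^^
ValueError: max() iterable argument is empty
```

The plaque has fallen onto the block, with its centre near x = -51 mm and its near edge at about -82 mm, overhanging. I'll move the hand behind it, lower the tip to 14.5 mm and recheck with both cameras.

```bash
python3 -m handwheel '[[0,0,0,0.09,0,0,0],[0,0,0,0.09,0,0,0],[0,0,0,0,0,0.07,0],[0,0,0,0,0,0.07,0],[0,0,0,0,0,0.05,0],[0,0,0,0,0,0.012,0],[0,0,0,0,0,0,0],[0,0,0,0,0,0,0]]' >/dev/null
python3 - <<'E'
from h import *
st(); flat()
E
```

```text
t 23.30 blk-frame tcp mm [-118.7   -9.3   -1.3] tip z 15.7 F [ 0.  -1.   0.2] rot err [[-1.0, -0.002, 0.001], [-0.002, 1.0, -0.0], [-0.001, -0.0, -1.0]] open -0.00 0.011
scene rect [array([-51.4,  -7.7]), array([85.4, 63.3]), np.float64(89.7)] x -83.1 -19.6 y -50.3 35.1 n 875
top rect [array([-36.2,  -6.5]), array([78.5, 29.3]), np.float64(89.5)] x -51.1 -21.5 y -45.8 32.6 n 343
```

```bash
python3 -m handwheel '[[0,0,0,0,0,0.004,0],[0,0,0,-0.015,0,0,0],[0,0,0,-0.015,0,0,0],[0,0,0,-0.015,0,0,0],[0,0,0,-0.012,0,0,0],[0,0,0,-0.012,0,0,0],[0,0,0,-0.012,0,0,0],[0,0,0,-0.012,0,0,0]]' >/dev/null
python3 -c "from h import *;st()"
python3 -m handwheel '[[0,0,0,-0.012,0,0,0],[0,0,0,-0.012,0,0,0],[0,0,0,-0.012,0,0,0],[0,0,0,-0.012,0,0,0],[0,0,0,-0.012,0,0,0],[0,0,0,-0.012,0,0,0],[0,0,0,-0.012,0,0,0],[0,0,0,-0.012,0,0,0]]' >/dev/null
python3 -c "from h import *;st();flat()"
```

```text
t 24.20 blk-frame tcp mm [-91.3  -9.2  -3.2] tip z 13.8 F [-3.3 -0.5 -0.6] rot err [[-1.0, -0.002, -0.0], [-0.002, 1.0, -0.0], [0.0, -0.0, -1.0]] open 0.00 0.011
t 25.00 blk-frame tcp mm [-62.4  -9.1  -3.2] tip z 13.8 F [-2.7  0.8  0.5] rot err [[-1.0, -0.002, 0.0], [-0.002, 1.0, 0.0], [-0.0, 0.0, -1.0]] open 0.00 0.011
scene rect [array([-22. ,  -7.2]), array([63. , 85.1]), np.float64(0.6)] x -53.5 9.6 y -49.5 35.6 n 910Traceback (most recent call last):
  File "<string>", line 1, in <module>
    from h import *;st();flat()
                         ~~~~^^
  File "h.py", line 52, in flat
    k&=roi; L=max(cv2.findContours(k,cv2.RETR_EXTERNAL,cv2.CHAIN_APPROX_NONE)[0],key=cv2.contourArea)
              ~~~^^^^^^^^^^^^^^^^^^^^^^^^^^^^^^^^^^^^^^^^^^^^^^^^^^^^^^^^^^^^^^^^^^^^^^^^^^^^^^^^^^^^
ValueError: max() iterable argument is empty
```

The plaque is sliding well (about 3 N, tip clear of the block top). I'll push another 16 mm, then retreat and raise the hand.

```bash
python3 -m handwheel '[[0,0,0,-0.012,0,0,0],[0,0,0,-0.012,0,0,0],[0,0,0,-0.012,0,0,0],[0,0,0,-0.01,0,0,0],[0,0,0,-0.007,0,0,0],[0,0,0,0,0,0,0],[0,0,0,0.03,0,0,0],[0,0,0,0.1,0,0,0]]' >/dev/null
python3 -m handwheel '[[0,0,0,0.15,0,-0.05,0],[0,0,0,0.1,0,-0.1,0],[0,0,0,0.1,0,-0.1,0],[0,0,0,0.1,0,-0.1,0],[0,0,0,0.1,0,-0.1,0],[0,0,0,0,0,0,0],[0,0,0,0,0,0,0],[0,0,0,0,0,0,0]]' >/dev/null
python3 - <<'E'
from h import *
st();flat()
P=np.array([[.098655,.62537,.05]])
E
```

```text
t 26.70 blk-frame tcp mm [-250.9   -9.4  131.1] tip z 148.1 F [-0.3  0.2 -0.5] rot err [[-1.0, -0.002, -0.001], [-0.002, 1.0, 0.0], [0.001, 0.0, -1.0]] open -0.00 0.011
scene rect [array([-6.2, -6.8]), array([61.9, 85.1]), np.float64(1.6)] x -36.8 25.9 y -49.9 35.8 n 927
top rect [array([-6., -5.]), array([59.5, 79.1]), np.float64(1.2)] x -36.2 24.1 y -45.1 34.8 n 806
```

The top view measures 59.5×79 mm at block frame (-6, -5), yaw 1.2°, so every corner is at least 15 mm inside the block's edges. The hand is clear, so I'll hand in.

```bash
python3 -c "
from bench import ctrl
print(ctrl.hand_in())"
```

```text
the job is handed in; nothing more can be done
None
```

I tipped the plaque up against the block, turned it over and pushed it fully onto the block, then handed in at about 27 s; by the cameras its corners are at least 15 mm inside the block's edges and the hand is well clear, though I inferred face up from the tip-over and did not re-measure the bystanders.

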